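# Clip a counting chamber onto the viewing stage

### The job

Load the counting plate into the viewing stage: lift the spring clip by its cross bar until it stays up by itself, slide the plate lengthwise under the two lips until it rests against the end stop without ramming it, then guide the clip down by its bar, neither letting it snap nor forcing it, and let go only once you feel its foot resting on the plate. Leave the dishes and the jar where they are.

Things in the scene. Friction and masses are not known exactly. Their poses are not given: they have to be found in the camera images.
- stage: Grey viewing stage fixed to the bench, origin on the bench surface; x = direction in which the plate slides in, y across, z up. In its frame (mm): base slab x -115 to 95, y +-65, 10 high; level deck at z 30: a tongue 30 wide from x -105 to 5 (the 42 wide plate overhangs it, leaving room for fingers), then a block 100 wide to x 90. The plate lies home with its middle at z 35.
- entry (a point): Point on the deck, mouth of the channel, stage frame (0, 0, 30) mm, same axes. Rails: inner faces y +-24, x 8 to 60, 17 high, flared out from x -8. Lips reach in to y +-17 from x 28 to 60, underside 13.5 over the deck, fronts turned up (x 18, 22 over). End stop (dark bar between the rails, 9 high): its face is set somewhere from x 48 to 60, not measured: find it by feel. Bears at most 20 N.
- clip (a joint): Clip angle, rad: 0 down, grows as the bar is lifted, 1.45 fully up. An over-centre spring pulls it down below 0.7 (0.5 N m at 0, falling evenly to none at 0.7) and up above 0.7 (growing alike): it snaps either way if let go, and stays up once past. Its foot is on a screw set within 5 mm, not measured: it meets the plate somewhere between 0.12 and 0.30 rad: find it by feel.
- clip_hinge (a point): Middle of the clip's hinge axis, which lies along the stage's y; stage frame (75, 0, 55) mm.
- clip_bar (a point): Middle of the clip's cross bar, to hold it by: round steel bar 10 mm thick along the stage's y, 76 mm between two 6 mm wire arms running to the hinge. At clip angle a it is 95.3 mm from the hinge axis, in the direction a + 0.265 rad above the stage's -x; clip down: stage frame (-17, 0, 80) mm. The rubber foot is 36 to 41 mm from the hinge, presses with 8 to 11 N; the plate bears 25 N.
- plate_center (a point): Centre of the counting plate: loose white plastic plate 110 x 42 x 10 mm (x along its length, z up) with a glass window and ruled grid on top, lying flat on the bench, about 60 g. Either end may go in first; to push it home, hold it across the 42 mm width about 33 mm from its centre, at the end that stays outside.
- dish: Closed clear petri dish with soil in it, 92 mm across, 16 mm high, origin under its centre; leave alone
- dish_stack: Stack of four empty petri dishes, 92 mm across, 62 mm high, origin under its centre; leave alone
- sample_jar: Small lidded sample jar, 56 mm across, 75 mm high, origin under its centre; leave alone
Mind the look-alikes: they are no part of the job. Of the things that look like the part that bears plate_center, the largest one is meant.

How it is judged (in metres and radians):
On the way, in this order (a step that is already met when the one before it is completed fails the run):
1. the clip has been lifted and is up past its centre, above 1.2 rad (value of joint clip above 1.2 rad), for 0.2 s.
2. with the clip still up, the plate lies flat on the deck under the lips, its end within about 1.5 mm of the stop (value of joint clip above 1 rad and distance between plate_center and stop_c0 below 0.0598 m and z of plate_center in the frame of stage between 0.033 and 0.037 m), for 0.2 s.
3. the clip's foot rests on the plate while the robot still has hold of (touches) the clip (contact force between clip and plate above 1 N and contact force between the fingers and clip above 0.2 N and value of joint clip below 0.4 rad), for 0.1 s.
At the end, for the whole second after the job is handed in: the plate lies flat on the deck between the rails, its end within about 1.5 mm of the stop and its centre within 4 mm of the stage's middle line, and the clip's foot rests on it pressing with more than 4 N (clip angle below 0.4 rad), all at rest and let go (distance between plate_center and stop_c0 below 0.0598 m and z of plate_center in the frame of stage between 0.033 and 0.037 m and y of plate_center in the frame of stage between -0.004 and 0.004 m and contact force between clip and plate above 4 N and value of joint clip below 0.4 rad and velocity of joint clip between -0.05 and 0.05 rad/s and linear speed of plate below 0.01 m/s); the robot touches nothing.
It fails at once if the clip's foot struck or pressed the plate with more than 25 N (contact force between clip and plate above 25 N).
It fails at once if the clip snapped down towards the loaded plate (faster than 1.8 rad/s below 0.45 rad) instead of being guided (velocity of joint clip below -1.8 rad/s and horizontal distance between plate_center and entry below 0.02 m and value of joint clip below 0.45 rad).
It fails at once if the plate was rammed against the stop with more than 20 N (contact force between plate and stop above 20 N).
It fails at once if a dish or the jar was moved more than 15 mm (distance of any of dish, dish_stack, sample_jar from where it was at the start of the episode above 0.015 m).
It also fails if it takes over 72 s, if anything falls off the work surface, if the arm or the gripper's body presses on something with over 40 N, if the wrist force passes 120 N, or if a joint passes its speed limit or range.

### The arm

A 6-joint arm with a two-finger parallel gripper is mounted at the origin on the work surface. World frame = base frame: x ahead of the robot, y to its left, z up, the work surface at z = 0. Lengths are in mm, angles in rad, forces in N, time in s.
With the tool pointing down it reaches from about 350 to 775 mm from the base axis. Payload 7.3 kg.
Tool frame: the origin (TCP) lies on the centre line of the jaws, within the pads' length; the fingertips stand 22 mm ahead of it and the grasp point (between the pads) lies 3 mm ahead of it; z points along the fingers, y is the direction in which the jaws open and shut (so a half turn about z gives the same grasp; the last joint's range is limited). The gripper opens to 92 mm and grips with 3 to 60 N. Pads are 19 mm wide; open, the fingers measure 130 mm over their backs; the gripper's body (75 mm by 190 mm) begins 47 mm behind the grasp point.
Start: joints at [1.079, 0.342, 1.524, -0, 1.275, -0.146], TCP at [177.934, 493.946, 248.741] pointing down, gripper open.
Joint ranges: [-2.53, 2.53], [-0.77, 2.02], [0.04, 2.7], [-1, 4.14], [0.28, 2.66], [-3.11, 3.11]. Speed limits (rad/s): [2.57, 2.57, 3.14, 3.14, 3.14, 3.14].

### API

Orientations are given as [roll, pitch, yaw] about the fixed x, y, z axes, in that order (R = Rz(yaw) Ry(pitch) Rx(roll)).
In Python, from plant import get_obs, capture, close_job gives the robot as it stands.
- The arm moves only by the tool carry_out, never from a script. Its arguments are lists of equal length, an entry for each row: "xyz": the shift along the tool's x, y, z scaled (see below), a list of three; "dr": the turn, a rotation vector about the tool's x, y, z scaled (see below), a list of three. A call has 1 to 8 rows; each row shifts and turns the commanded pose from where the row before left it, along the tool's axes as they then stand; what a row does not reach is not made up. The controller multiplies each number of a shift by 0.06 m and each number of a turn by 8 degrees. A row lasts 1/8 s, in which the tool goes at most 62.5 mm and 10.7 degrees, less where a joint would pass 70% of its speed; a pose out of reach is approached as far as the arm can. A call with a number of a shift or a turn outside -1 to 1 is refused whole. A call with a gripper value outside its range is refused whole. "gripper" is the gripper's target within -1 to 1 (fully open at 1, half-way at 0, shut at -1), set as the call begins (left out, the last holds). The fingers move at their own pace and stop on an object; the grip force is fixed at half the most. Time passes only in rows, so rows that do not move let the fingers close. It gives the time, the measured TCP pose, the force and the opening at its end, in the units of the state.
- get_obs(): the state, without advancing time (a new reading comes with each control period).
- capture(name): name is "side" or "top"; returns a dict with "image" (480x640x3 uint8, blue, green, red), "fx", "fy", "cx", "cy" (pixels), "D" ([k1, k2, p1, p2, k3] as OpenCV has them; the pictures are not rectified), "pose" (4x4, takes a point from camera to world coordinates). Camera axes: x right, y up, looking along -z (the intrinsics and any distortion apply to the point x, -y, -z); pixel columns grow to the right and rows downward; lengths in mm; the calibration is good to about 2 mm. A picture is of the moment at which its call begins. There is no depth.
- close_job(): hands the job in, once; it reports no verdict.
The state is a dict: "time": time; "joint_positions": joint angles; "dq": joint speeds; "tau": joint torques, N m; "tool_pos": TCP position; "tcp_rot": TCP orientation; "contact_force": force on the tool from outside, world axes, zero at the start; "moment": the same for the moment, N m; "grip_width": finger opening in mm.
Only numpy, scipy, OpenCV 4.12 (cv2) and the standard library are available. Lean on these libraries where they do the work, as an engineer would, in place of code of your own. Each camera call takes 0.05 s, during which the arm holds its last target.

## Working session

There is one attempt and no reset: what is moved stays moved. The work goes in short steps, Python scripts to look and compute and a tool call to move; the robot and the scene stay as the last step left them, time stands still between calls to the robot, and variables do not carry over. Pictures are saved under pics/ and viewed, and the job is handed in when it is done.

Besides the shell and the picture viewer there is one more tool, called after ">>>" as name(argument=value, ...) on one line, values as JSON. carry_out: Moves the arm, as the interface text tells. Shifts and turns lie within -1 to 1; 1 stands for 0.06 m of shift or 8 degrees of turn. Its arguments: {"type":"object","properties":{"xyz":{"type":"array"},"dr":{"type":"array"},"gripper":{"type":"number"}},"required":["xyz","dr"]}

```bash
ls; mkdir -p pics; python3 - <<'E'
from plant import *
import cv2
o=get_obs();print(o)
for n in("side","top"):
    c=capture(n);cv2.imwrite(f"pics/{n}0.png",c["image"]);print(n,[c[k] for k in("fx","fy","cx","cy","D","pose")])
E
```

```text
pics
{'time': 0.0, 'joint_positions': array([ 1.07903242e+00,  3.42702859e-01,  1.52501278e+00, -1.65092572e-05,
        1.27541401e+00, -1.46021619e-01]), 'dq': array([ 1.98440249e-03, -1.31049307e-03, -7.41948972e-04, -2.02384639e-04,
       -6.56943918e-05,  1.88534007e-04]), 'tau': array([ 9.58351229e-04, -4.31240237e+01, -2.44220424e+01,  7.17751589e-02,
        5.58860635e-02, -1.18390453e-04]), 'tool_pos': array([177.73386722, 493.59825099, 248.05673465]), 'tcp_rot': array([-3.14006972e+00, -2.08018224e-04,  2.79585503e+00]), 'contact_force': array([-0.31150146, -0.74124467, -1.08511097]), 'moment': array([ 0.02250565, -0.01213929,  0.0708429 ]), 'grip_width': 91.74224317824822}
side [495.71303146417233, 495.71303146417233, 322.2574478830069, 247.7160187747622, array([-0.13108812,  0.        ,  0.        ,  0.        ,  0.        ]), array([[ 9.85918491e-01,  1.05904874e-01, -1.29417493e-01,
         4.77279145e+02],
       [-1.66964652e-01,  5.80107396e-01, -7.97244137e-01,
        -7.61665646e+02],
       [-9.35599507e-03,  8.07625883e-01,  5.89620978e-01,
         6.76305561e+02],
       [ 0.00000000e+00,  0.00000000e+00,  0.00000000e+00,
         1.00000000e+00]])]
top [482.93126254340353, 482.93126254340353, 311.53829469733023, 240.67465497401653, array([0.0136835, 0.       , 0.       , 0.       , 0.       ]), array([[-2.17689058e-02,  9.98241191e-01, -5.51419965e-02,
         5.82928706e+02],
       [-9.99562456e-01, -2.28361654e-02, -1.87991023e-02,
        -1.00457256e+01],
       [-2.00252700e-02,  5.47086335e-02,  9.98301535e-01,
         1.03362040e+03],
       [ 0.00000000e+00,  0.00000000e+00,  0.00000000e+00,
         1.00000000e+00]])]
```

View pics/side0.png

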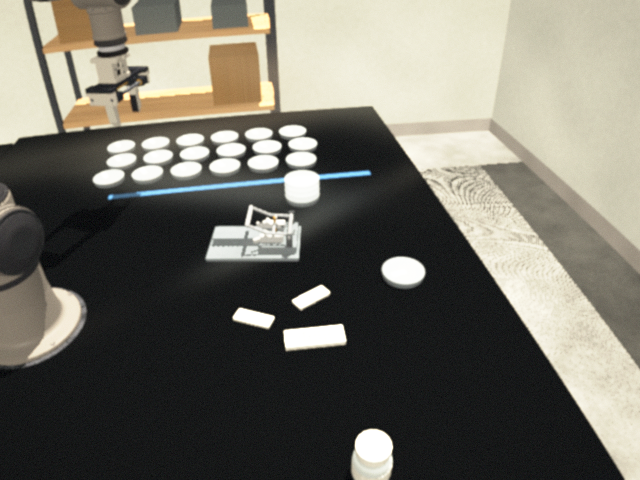

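View pics/top0.png

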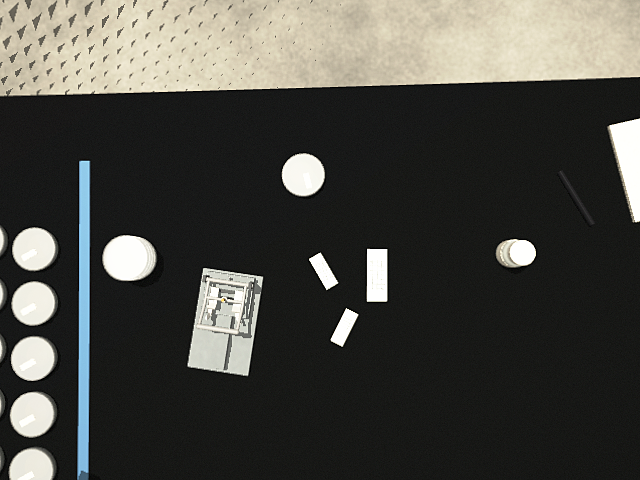

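```bash
cat > h.py <<'E'
import numpy as np, cv2
from plant import *
def ray(c,uv):
    K=np.array([[c["fx"],0,c["cx"]],[0,c["fy"],c["cy"]],[0,0,1.]])
    p=cv2.undistortPoints(np.array(uv,float).reshape(-1,1,2),K,np.array(c["D"])).reshape(-1,2)
    d=np.c_[p[:,0],-p[:,1],-np.ones(len(p))]@c["pose"][:3,:3].T
    return c["pose"][:3,3],d
def onz(c,uv,z):
    o,d=ray(c,uv); return o+d*((z-o[2])/d[:,2])[:,None]
def proj(c,P):
    P=np.atleast_2d(P); q=(P-c["pose"][:3,3])@c["pose"][:3,:3]; q=q*[1,-1,-1]
    K=np.array([[c["fx"],0,c["cx"]],[0,c["fy"],c["cy"]],[0,0,1.]])
    return cv2.projectPoints(q,np.zeros(3),np.zeros(3),K,np.array(c["D"]))[0].reshape(-1,2)
def zoom(c,u0,v0,u1,v1,k,fn):
    cv2.imwrite(fn,cv2.resize(c["image"][v0:v1,u0:u1],None,fx=k,fy=k,interpolation=cv2.INTER_CUBIC))
E
python3 - <<'E'
from h import *
c=capture("top"); zoom(c,170,255,280,385,4.6,"pics/tz.png")
s=capture("side"); zoom(s,195,195,315,270,6.5,"pics/sz.png")
g=cv2.cvtColor(c["image"],cv2.COLOR_BGR2GRAY)
m=(g>60).astype(np.uint8)
cs,_=cv2.findContours(m,cv2.RETR_EXTERNAL,cv2.CHAIN_APPROX_NONE)
for k in cs:
    a=cv2.contourArea(k)
    if a<150: continue
    r=cv2.minAreaRect(k)
    if not(170<r[0][0]<550 and r[0][1]>120): continue
    b=cv2.boxPoints(r); print(a,r, b.round(1).tolist()); print(onz(c,b,10).round(1).tolist())
E
```

```text
496.0 ((343.8999938964844, 327.20001220703125), (14.310833930969238, 36.224300384521484), 26.56505012512207) [[329.3999938964844, 340.20001220703125], [345.6000061035156, 307.79998779296875], [358.3999938964844, 314.20001220703125], [342.20001220703125, 346.6000061035156]]
[[429.7, -23.7, 10.0], [496.5, -59.3, 10.0], [482.6, -85.8, 10.0], [415.9, -50.1, 10.0]]
6075.0 ((224.71096801757812, 321.37860107421875), (62.19139099121094, 101.19406127929688), 8.746162414550781) [[186.3000030517578, 366.70001220703125], [201.6999969482422, 266.6000061035156], [263.1000061035156, 276.1000061035156], [247.8000030517578, 376.1000061035156]]
[[380.6, 278.0, 10.0], [589.6, 243.9, 10.0], [566.7, 113.4, 10.0], [358.6, 149.0, 10.0]]
482.0 ((323.15283203125, 270.6191711425781), (36.20672607421875, 14.468294143676758), 59.74356460571289) [[307.79998779296875, 258.6000061035156], [320.29998779296875, 251.3000030517578], [338.5, 282.6000061035156], [326.0, 289.8999938964844]]
[[601.6, 18.0, 10.0], [616.4, -8.8, 10.0], [549.5, -45.8, 10.0], [534.8, -19.1, 10.0]]
1048.5 ((376.5, 275.0), (52.0, 21.0), 90.0) [[366.0, 249.0], [387.0, 249.0], [387.0, 301.0], [366.0, 301.0]]
[[619.2, -105.6, 10.0], [618.2, -149.9, 10.0], [508.9, -146.5, 10.0], [509.8, -102.5, 10.0]]
894.5 ((515.5, 253.0), (28.0, 39.0), 90.0) [[496.0, 239.0], [535.0, 239.0], [535.0, 267.0], [496.0, 267.0]]
[[634.1, -378.8, 10.0], [632.3, -459.6, 10.0], [573.7, -456.9, 10.0], [575.4, -376.3, 10.0]]
1430.5 ((303.0, 174.5), (43.0, 42.0), 90.0) [[282.0, 153.0], [324.0, 153.0], [324.0, 196.0], [282.0, 196.0]]
[[829.3, 68.5, 10.0], [826.9, -21.6, 10.0], [734.3, -19.4, 10.0], [736.5, 70.2, 10.0]]
```

View pics/tz.png

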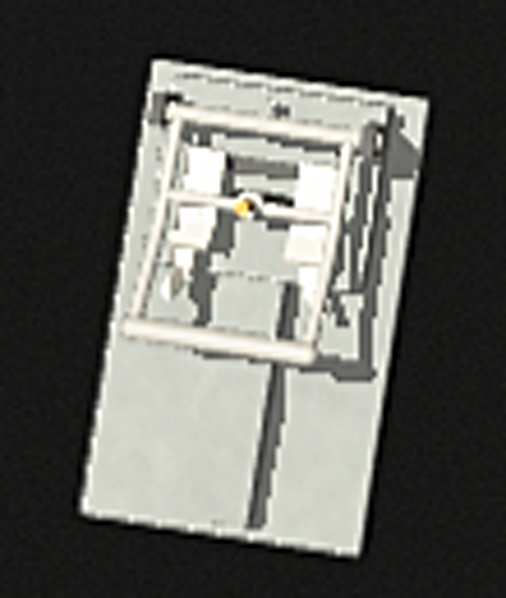

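View pics/sz.png

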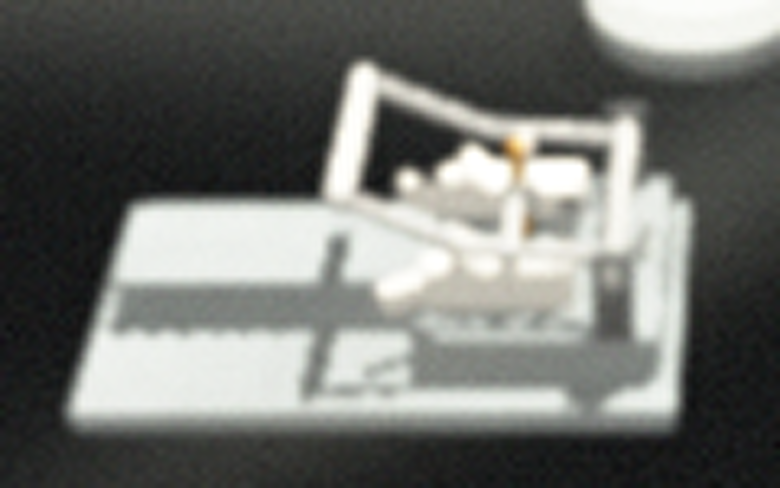

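```bash
cat >> h.py <<'E'
def rigid(L,W):
    a=L.mean(0);b=W.mean(0);A=L-a;B=W-b
    th=np.arctan2((A[:,0]*B[:,1]-A[:,1]*B[:,0]).sum(),(A*B).sum())
    R=np.array([[np.cos(th),-np.sin(th)],[np.sin(th),np.cos(th)]])
    t=b-R@a
    return th,t,W-(L@R.T+t)
E
python3 - <<'E'
from h import *
c=capture("top");s=capture("side")
T=lambda p:np.array(p,float)/4.6+[170,255]
S=lambda p:np.array(p,float)/6.5+[195,195]
Lc=np.array([[95,65],[95,-65],[-115,-65],[-115,65.]])
Wt=onz(c,T([(152,60),(430,98),(360,556),(80,515)]),10)
th,t,r=rigid(Lc,Wt[:,:2]);print("top",th,t,r.round(1).tolist())
Ws=onz(s,S([(690,203),(678,413),(70,413),(135,203)]),10)
th,t,r=rigid(Lc,Ws[:,:2]);print("side",th,t,r.round(1).tolist())
R=np.array([[np.cos(th),-np.sin(th)],[np.sin(th),np.cos(th)]])
def tri(a,b):
    o1,d1=ray(c,a);o2,d2=ray(s,b);d1=d1[0]/np.linalg.norm(d1);d2=d2[0]/np.linalg.norm(d2)
    k=np.linalg.lstsq(np.c_[d1,-d2],o2-o1,rcond=None)[0];p,q=o1+k[0]*d1,o2+k[1]*d2
    return (p+q)/2,np.linalg.norm(p-q)
for nm,a,b in(("barL",(128,327),(368,75)),("barR",(313,354),(342,190)),("hinL",(172,112),(630,125)),("hinR",(352,137),(622,248))):
    p,g=tri(T([a]),S([b])); print(nm,p.round(1),round(g,1),((p[:2]-t)@R).round(1))
E
```

```text
top -0.16514520792579443 [482.78974291 192.67655942] [[-0.7, -0.2], [0.4, -0.3], [0.4, 0.4], [-0.1, 0.0]]
side -0.17722613527128495 [484.01201215 189.1429    ] [[-1.1, -0.7], [0.6, -0.1], [0.9, 0.2], [-0.4, 0.7]]
barL [473.3 235.2  79.2] 1.6 [-18.7  43.5]
barR [460.8 155.4  83.3] 1.7 [-16.9 -37.3]
hinL [564.5 220.9  56.3] 2.4 [73.6 45.4]
hinR [552.1 141.3  57.7] 2.9 [ 75.5 -35. ]
```

>>> carry_out(xyz=[[-0.778,-0.382,0],[-0.778,-0.382,0],[-0.778,-0.382,0],[-0.778,-0.382,0],[-0.778,-0.382,0],[-0.778,-0.382,0],[-0.778,-0.382,0],[-0.778,-0.382,0]], dr=[[0,0,0],[0,0,0],[0,0,0],[0,0,0],[0,0,0],[0,0,0],[0,0,0],[0,0,0]], gripper=0)

```text
time: 1.3
tool_pos: [468.2, 193.5, 248.8]
tcp_rot: [3.141, 0.0, 2.796]
contact_force: [1.2, 0.7, 0.4]
grip_width: 46.2
```

>>> carry_out(xyz=[[0,0,0],[0,0,0],[0,0,0],[0,0,0],[0,0,0],[0,0,0],[0,0,0],[0,0,0]], dr=[[0,0,1],[0,0,1],[0,0,1],[0,0,1],[0,0,1],[0,0,1],[0,0,1],[0,0,1]])

```text
time: 2.3
tool_pos: [467.1, 194.8, 248.7]
tcp_rot: [-3.141, -0.0, 1.674]
contact_force: [0.1, -0.5, 0.8]
grip_width: 46.0
```

>>> carry_out(xyz=[[0,0,0],[0,0,0],[0,0,0],[0,0,0]], dr=[[0,0,1],[0,0,0.98],[0,0,0],[0,0,0]])

```text
time: 2.8
tool_pos: [467.1, 194.9, 248.7]
tcp_rot: [-3.142, -0.0, 1.405]
contact_force: [-0.0, -0.1, -0.5]
grip_width: 45.7
```

>>> carry_out(xyz=[[0,0,0.7],[0,0,0.7],[0,0,0.6],[0,0,0]], dr=[[0,0,0],[0,0,0],[0,0,0],[0,0,0]])

```text
time: 3.3
tool_pos: [465.5, 194.4, 126.7]
tcp_rot: [-3.136, 0.002, 1.404]
contact_force: [-0.5, -0.1, -0.2]
grip_width: 45.9
```

```bash
python3 - <<'E'
from h import *
s=capture("side"); zoom(s,175,130,335,270,4.8,"pics/s1.png")
o=get_obs();print(o["tool_pos"],proj(s,[[466.8,194.6,80]]),proj(s,o["tool_pos"]-[0,0,22]))
E
```

```text
[466.83646114 194.78843141 128.51125256] [[249.25411646 215.73107725]] [[248.15137662 205.60873885]]
```

View pics/s1.png

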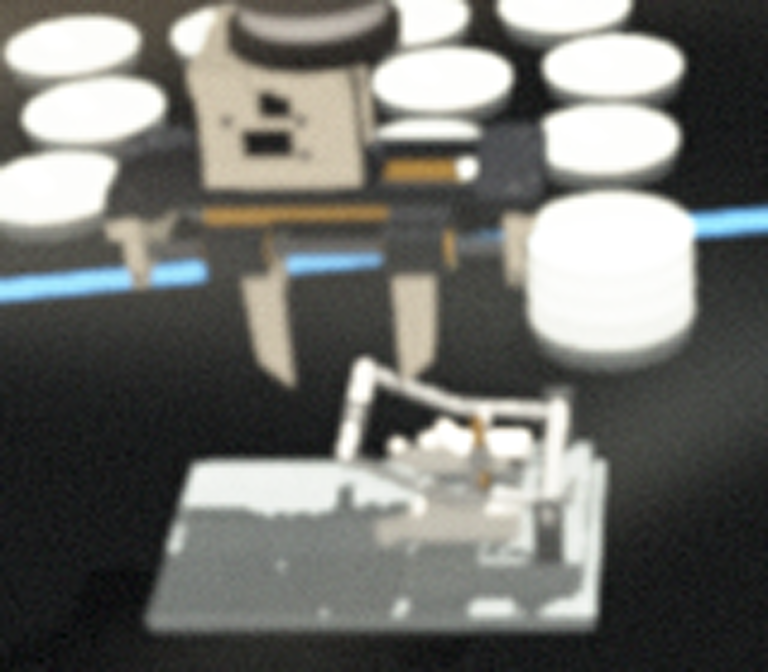

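>>> carry_out(xyz=[[0,0,0.38],[0,0,0.38],[0,0,0],[0,0,0]], dr=[[0,0,0],[0,0,0],[0,0,0],[0,0,0]])

```text
time: 3.85
tool_pos: [468.3, 195.2, 84.9]
tcp_rot: [3.139, -0.001, 1.403]
contact_force: [-0.1, 0.0, -0.4]
grip_width: 45.5
```

>>> carry_out(xyz=[[0,0,0],[0,0,0],[0,0,0],[0,0,0]], dr=[[0,0,0],[0,0,0],[0,0,0],[0,0,0]], gripper=-1)

```text
time: 4.35
tool_pos: [466.1, 194.9, 83.0]
tcp_rot: [-3.139, 0.0, 1.402]
contact_force: [-12.3, 5.6, 6.7]
grip_width: 10.6
```

```bash
python3 - <<'E'
from h import *
o=get_obs();print(o)
s=capture("side"); zoom(s,175,130,335,270,4.8,"pics/s2.png")
E
```

```text
{'time': 4.35, 'joint_positions': array([2.43902654e-01, 5.08053367e-01, 1.78589784e+00, 8.91838440e-04,
       8.50093327e-01, 4.12032857e-01]), 'dq': array([ 0.01021394, -0.00347082,  0.03533682,  0.03071471,  0.06201617,
        0.00017092]), 'tau': array([-4.09469023e+00, -4.40734220e+01, -2.26693010e+01, -1.49566323e+00,
       -3.40235241e+00, -1.53327081e-02]), 'tool_pos': array([466.07457643, 194.92057521,  83.01984177]), 'tcp_rot': array([-3.13907803e+00,  3.69315925e-04,  1.40207723e+00]), 'contact_force': array([-12.30108828,   5.60359837,   6.71572713]), 'moment': array([ 0.63967533,  2.1030717 , -0.02314415]), 'grip_width': 10.64509259482054}
```

View pics/s2.png

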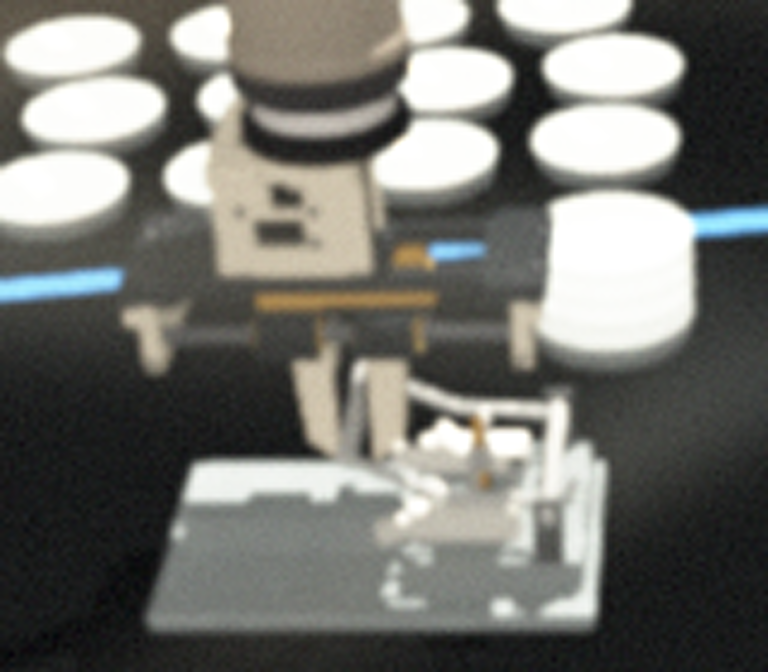

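>>> carry_out(xyz=[[0,-0.025,0],[0,0,0]], dr=[[0,0,0],[0,0,0]])

```text
time: 4.65
tool_pos: [465.4, 195.1, 83.1]
tcp_rot: [-3.141, 0.0, 1.402]
contact_force: [-1.7, -0.3, 2.0]
grip_width: 8.7
```

```bash
python3 - <<'E'
import numpy as np
f=lambda a:np.array([-np.cos(a+.265),np.sin(a+.265)])*95.3
A=[0,.1,.2,.3,.4,.5,.6,.7,.8,.9,1.0,1.1,1.2,1.3,1.4,1.43]
for a,b in zip(A,A[1:]):
    d=(f(b)-f(a))/60; print(b,"y %.3f z %.3f"%(d[0],-d[1]), f(b)-f(0))
E
```

```text
0.1 y 0.049 z -0.151 [2.95132089 9.05731451]
0.2 y 0.064 z -0.145 [ 6.79212013 17.77473972]
0.3 y 0.078 z -0.138 [11.48402171 26.06517401]
0.4 y 0.092 z -0.130 [16.98014571 33.84578209]
0.5 y 0.104 z -0.120 [23.22557667 41.03882271]
0.6 y 0.116 z -0.109 [30.15791231 47.57242537]
0.7 y 0.126 z -0.097 [37.70788702 53.38130848]
0.8 y 0.135 z -0.084 [45.80006396 58.4074316 ]
0.9 y 0.143 z -0.070 [54.35358875 62.60057536]
1.0 y 0.149 z -0.055 [63.28299743 65.91884327]
1.1 y 0.154 z -0.040 [72.49907027 68.32908029]
1.2 y 0.157 z -0.025 [81.90972334 69.80720412]
1.3 y 0.159 z -0.009 [91.42092848 70.33844583]
1.4 y 0.159 z 0.007 [100.9376529   69.91749745]
1.43 y 0.047 z 0.005 [103.77951584  69.60591601]
```

>>> carry_out(xyz=[[0,0.049,-0.151],[0,0.064,-0.145],[0,0.078,-0.138],[0,0.092,-0.13],[0,0,0]], dr=[[0,0,0],[0,0,0],[0,0,0],[0,0,0],[0,0,0]])

```text
time: 5.28
tool_pos: [481.6, 192.3, 118.0]
tcp_rot: [-3.14, 0.0, 1.402]
contact_force: [-7.3, 1.5, 0.1]
grip_width: 8.9
```

>>> carry_out(xyz=[[0,0.104,-0.12],[0,0.116,-0.109],[0,0.126,-0.097],[0,0.135,-0.084],[0,0.143,-0.07],[0,0,0]], dr=[[0,0,0],[0,0,0],[0,0,0],[0,0,0],[0,0,0],[0,0,0]])

```text
time: 6.02
tool_pos: [521.3, 185.6, 148.5]
tcp_rot: [3.136, -0.001, 1.402]
contact_force: [-2.9, -1.4, 10.1]
grip_width: 8.8
```

>>> carry_out(xyz=[[0,0.149,-0.055],[0,0.154,-0.04],[0,0.157,-0.025],[0,0.159,-0.009],[0,0.1,0.003],[0,0,0]], dr=[[0,0,0],[0,0,0],[0,0,0],[0,0,0],[0,0,0],[0,0,0]])

```text
time: 6.78
tool_pos: [562.6, 178.5, 153.0]
tcp_rot: [3.141, -0.0, 1.402]
contact_force: [3.9, -1.8, -0.5]
grip_width: 9.0
```

```bash
python3 - <<'E'
from h import *
s=capture("side"); zoom(s,175,100,335,270,4.5,"pics/s3.png");print(get_obs())
E
```

```text
{'time': 6.825, 'joint_positions': array([ 1.77779839e-01,  5.45953028e-01,  1.47287580e+00, -2.58369182e-04,
        1.12221806e+00,  3.46515663e-01]), 'dq': array([-0.00012602, -0.00744853,  0.01083334, -0.00016278,  0.0019817 ,
        0.00071399]), 'tau': array([ 1.41231861e+00, -5.17367113e+01, -2.15169972e+01,  6.54688384e-01,
        8.74232668e-01, -3.26479210e-03]), 'tool_pos': array([562.26879159, 178.58005256, 153.08360408]), 'tcp_rot': array([3.14100024e+00, 3.36740360e-05, 1.40217248e+00]), 'contact_force': array([ 3.32081262, -1.92206893, -1.15208811]), 'moment': array([-0.33735174, -0.42995105, -0.0430442 ]), 'grip_width': 8.939361304607493}
```

View pics/s3.png

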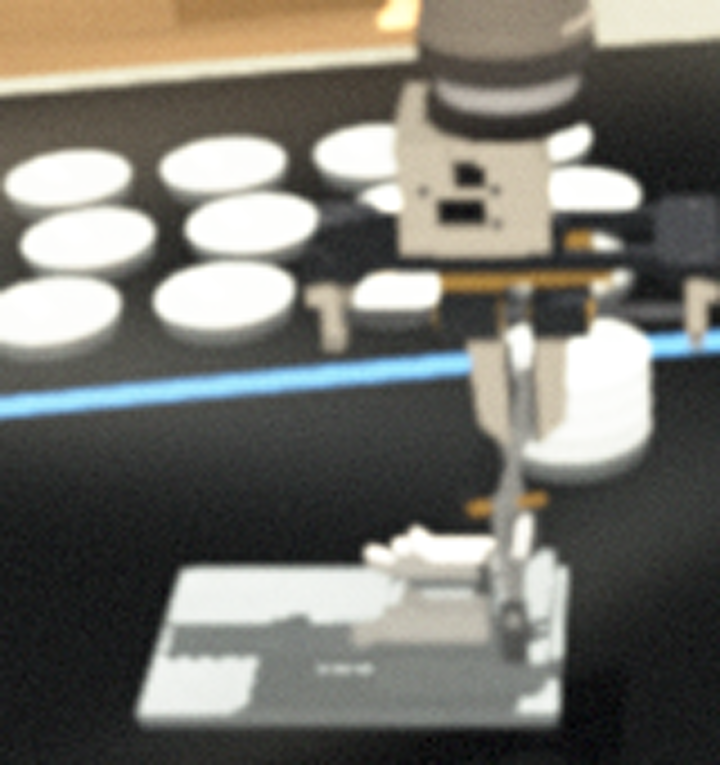

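>>> carry_out(xyz=[[0,0,0],[0,0,0],[0,0,0],[0,0,-0.4],[0,0,-0.9],[0,0,-0.7]], dr=[[0,0,0],[0,0,0],[0,0,0],[0,0,0],[0,0,0],[0,0,0]], gripper=0)

```text
time: 7.58
tool_pos: [561.1, 179.2, 275.4]
tcp_rot: [-3.141, -0.001, 1.403]
contact_force: [1.2, 0.3, -0.5]
grip_width: 45.9
```

```bash
python3 - <<'E'
from h import *
s=capture("side"); zoom(s,175,130,335,270,4.8,"pics/s4.png");print(get_obs()["tool_pos"])
c=capture("top")
g=cv2.cvtColor(c["image"],cv2.COLOR_BGR2GRAY)
zoom(c,290,230,410,360,4.6,"pics/t4.png")
for cam,box in((c,(340,235,400,315)),(s,(275,318,355,356))):
    g=cv2.GaussianBlur(cv2.cvtColor(cam["image"],cv2.COLOR_BGR2GRAY),(3,3),0)
    u0,v0,u1,v1=box; m=np.zeros_like(g);m[v0:v1,u0:u1]=g[v0:v1,u0:u1]>100
    k=max(cv2.findContours(m,cv2.RETR_EXTERNAL,cv2.CHAIN_APPROX_NONE)[0],key=cv2.contourArea)
    W=onz(cam,k.reshape(-1,2)+0.0,10)[:,:2].astype(np.float32)
    print(cv2.contourArea(k),cv2.minAreaRect(W))
E
```

```text
[562.92757364 179.56026114 281.46607788]
1048.0 ((564.008056640625, -126.19783020019531), (44.065059661865234, 109.7505111694336), 88.24246978759766)
1315.0 ((562.8866577148438, -130.82473754882812), (56.479209899902344, 115.59123229980469), 87.93925476074219)
```

View pics/s4.png

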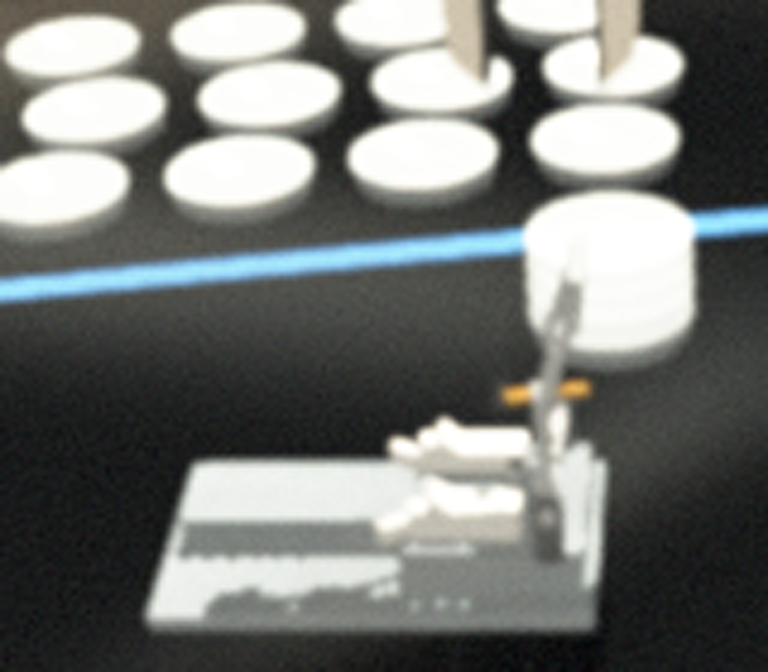

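View pics/t4.png

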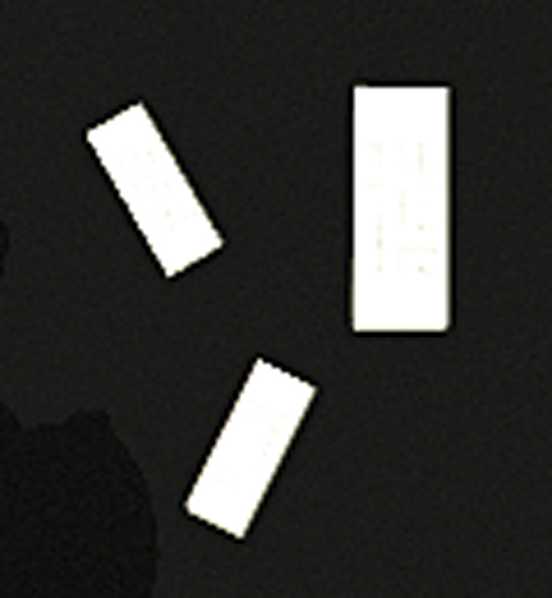

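>>> carry_out(xyz=[[-0.85,0.055,0],[-0.85,0.055,0],[-0.85,0.055,0],[-0.85,0.055,0],[-0.85,0.055,0],[-0.85,0.055,0],[0,0,0.5],[0,0,0.5]], dr=[[0,0,0],[0,0,0],[0,0,0],[0,0,0],[0,0,0],[0,0,0],[0,0,-1],[0,0,-1]], gripper=0.5)

```text
time: 8.68
tool_pos: [529.1, -126.5, 212.0]
tcp_rot: [-3.141, -0.001, 1.685]
contact_force: [0.8, -0.4, -0.2]
grip_width: 68.9
```

>>> carry_out(xyz=[[0,0,0.5],[0,0,0.5],[0,0,0.5],[0,0,0],[0,0,0],[0,0,0],[0,0,0],[0,0,0]], dr=[[0,0,-1],[0,0,-1],[0,0,-1],[0,0,-1],[0,0,-1],[0,0,-1],[0,0,-1],[0,0,-1]])

```text
time: 9.68
tool_pos: [529.1, -125.4, 122.7]
tcp_rot: [3.141, -0.002, 2.803]
contact_force: [0.4, 0.9, 0.1]
grip_width: 68.9
```

>>> carry_out(xyz=[[0,0,0],[0,0,0],[0,0,0],[0,0,0],[0,0,0]], dr=[[0,0,-1],[0,0,-1],[0,0,-0.28],[0,0,0],[0,0,0]])

```text
time: 10.3
tool_pos: [529.6, -125.9, 123.0]
tcp_rot: [3.141, -0.001, 3.116]
contact_force: [-0.1, -0.3, 0.4]
grip_width: 68.8
```

```bash
python3 - <<'E'
from h import *
for k in range(1): o=get_obs();print(o["tool_pos"],o["tcp_rot"],o["contact_force"],o["joint_positions"])
s=capture("side"); zoom(s,215,200,375,370,4.5,"pics/s5.png")
E
```

```text
[ 529.64030266 -125.87622323  123.04547209] [ 3.14103856e+00 -8.50977035e-04  3.11624246e+00] [-0.05225334 -0.30364387  0.35148543] [-3.74265491e-01  5.08433586e-01  1.63900524e+00  2.73919821e-04
  9.95142973e-01 -1.91986062e+00]
```

View pics/s5.png

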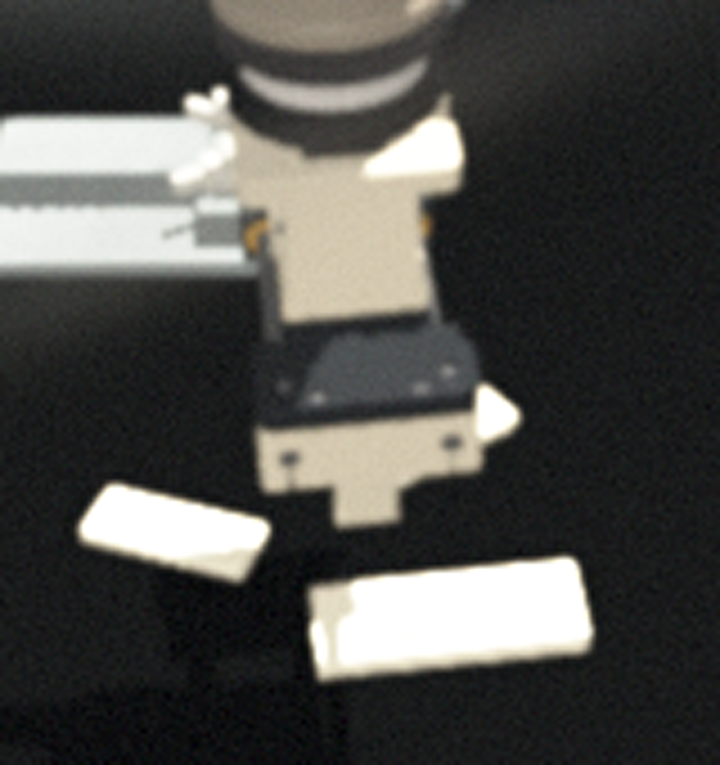

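>>> carry_out(xyz=[[-0.02,0,0.5],[0,0,0.5],[0,0,0.4],[0,0,0.22],[0,0,0],[0,0,0]], dr=[[0,0,0],[0,0,0],[0,0,0],[0,0,0],[0,0,0],[0,0,0]])

```text
time: 11.1
tool_pos: [531.8, -126.4, 27.0]
tcp_rot: [-3.141, 0.001, 3.117]
contact_force: [0.4, 0.2, 0.3]
grip_width: 68.6
```

>>> carry_out(xyz=[[0,0,0.04],[0,0,0],[0,0,0]], dr=[[0,0,0],[0,0,0],[0,0,0]])

```text
time: 11.48
tool_pos: [531.4, -126.3, 24.0]
tcp_rot: [-3.142, 0.0, 3.117]
contact_force: [-0.5, -0.2, -0.0]
grip_width: 68.7
```

>>> carry_out(xyz=[[0,0,0],[0,0,0],[0,0,0],[0,0,0],[0,0,0]], dr=[[0,0,0],[0,0,0],[0,0,0],[0,0,0],[0,0,0]], gripper=-1)

```text
time: 12.1
tool_pos: [531.2, -126.3, 23.7]
tcp_rot: [3.141, -0.0, 3.117]
contact_force: [0.2, 0.3, 0.4]
grip_width: 41.5
```

>>> carry_out(xyz=[[0,0,-0.4],[0,0,-0.6],[0,0,-0.6],[0,0,-0.4],[0,0,0],[0,0,0]], dr=[[0,0,0],[0,0,0],[0,0,0],[0,0,0],[0,0,0],[0,0,0]])

```text
time: 12.85
tool_pos: [530.6, -126.0, 142.5]
tcp_rot: [3.141, -0.002, 3.117]
contact_force: [-0.4, 0.8, -1.3]
grip_width: 41.4
```

```bash
python3 - <<'E'
from h import *
c=capture("top"); zoom(c,170,255,280,385,4.6,"pics/t6.png")
zoom(c,290,200,430,360,4,"pics/t6b.png")
g=cv2.resize(c["image"][255:385,170:280],None,fx=8,fy=8,interpolation=cv2.INTER_CUBIC);g=cv2.cvtColor(g,cv2.COLOR_BGR2GRAY)
for thr in(60,90):
    m=(g>thr).astype(np.uint8)
    k=max(cv2.findContours(m,cv2.RETR_EXTERNAL,cv2.CHAIN_APPROX_NONE)[0],key=cv2.contourArea).reshape(-1,2)
    uv=(k+.5)/8-.5+[170,255]
    W=onz(c,uv,10)[:,:2]
    # classify with prior pose
    th=-.167;R=np.array([[np.cos(th),-np.sin(th)],[np.sin(th),np.cos(th)]]);t=np.array([482.5,192.])
    L=(W-t)@R
    for nm,sel in(("y+",(abs(L[:,1]-65)<5)&(L[:,0]>-105)&(L[:,0]<85)),("y-",(abs(L[:,1]+65)<5)&(L[:,0]>-105)&(L[:,0]<85)),("x-",(abs(L[:,0]+115)<5)&(abs(L[:,1])<55)),("x+",(abs(L[:,0]-95)<5)&(abs(L[:,1])<55))):
        P=L[sel].astype(np.float32)
        if len(P)<20: print(nm,len(P));continue
        vx,vy,x0,y0=cv2.fitLine(P,cv2.DIST_HUBER,0,.01,.01).ravel()
        print(thr,nm,len(P),(vx,vy),(x0,y0))
E
```

```text
60 y+ 664 (np.float32(0.9999907), np.float32(-0.004316498)) (np.float32(-0.047721863), np.float32(67.37915))
60 y- 720 (np.float32(0.9999983), np.float32(-0.0018560109)) (np.float32(0.24509542), np.float32(-63.23171))
60 x- 413 (np.float32(0.0026843078), np.float32(0.9999964)) (np.float32(-114.70076), np.float32(4.891476))
60 x+ 409 (np.float32(0.0020696665), np.float32(0.99999785)) (np.float32(96.45531), np.float32(14.786708))
90 y+ 668 (np.float32(0.9999974), np.float32(-0.0022813105)) (np.float32(-17.86829), np.float32(66.96355))
90 y- 720 (np.float32(0.99999964), np.float32(-0.00081233506)) (np.float32(-16.789652), np.float32(-62.79012))
90 x- 413 (np.float32(0.0016878399), np.float32(0.99999857)) (np.float32(-114.220856), np.float32(-10.581028))
90 x+ 408 (np.float32(0.0022847196), np.float32(0.9999974)) (np.float32(96.029785), np.float32(-5.5496497))
```

View pics/t6.png

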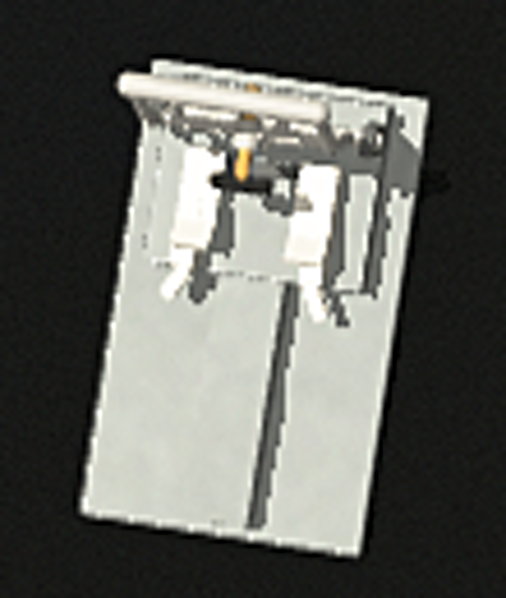

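View pics/t6b.png

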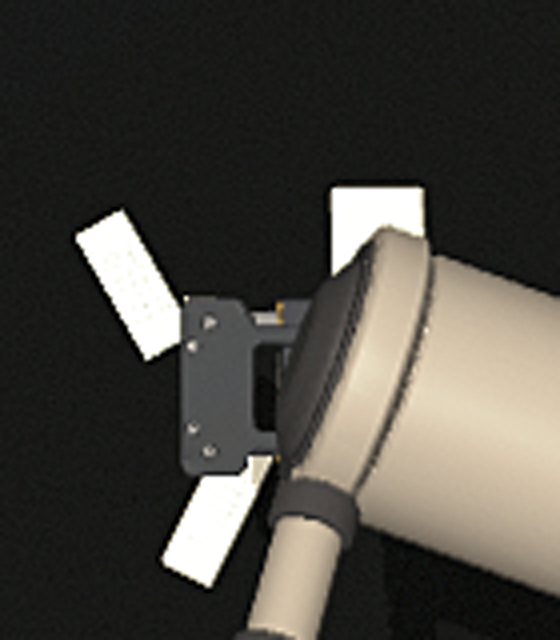

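```bash
python3 - <<'E'
from h import *
o=get_obs();print(o["tool_pos"],o["tcp_rot"])
c=capture("top");s=capture("side"); zoom(s,270,230,370,330,6,"pics/s6.png")
g=cv2.cvtColor(c["image"],cv2.COLOR_BGR2GRAY)
z=o["tool_pos"][2]-23.8+10
for v in (249,252,255):
    r=g[v,360:410].astype(float); i=np.where(r>128)[0]; a,b=i[0],i[-1]
    ua=360+a-(r[a]-128)/(r[a]-r[a-1]); ub=360+b+(r[b]-128)/(r[b]-r[b+1])
    print(onz(c,[(ua,v),(ub,v)],z)[:,:2].round(2).tolist())
r=g[235:260,384].astype(float);print(r)
E
```

```text
[ 530.43338536 -125.97556149  142.23663702] [ 3.14060105e+00 -2.47224026e-03  3.11688467e+00]
[[614.73, -106.33], [613.77, -149.17]]
[[609.12, -106.19], [608.17, -149.02]]
[[603.52, -106.01], [602.57, -148.87]]
[ 26.  23.  25.  24.  25.  23.  22.  25.  22.  22.  14.   0. 255. 255.
 255. 255. 255. 255. 255. 255. 255. 254. 139. 106. 114.]
```

View pics/s6.png

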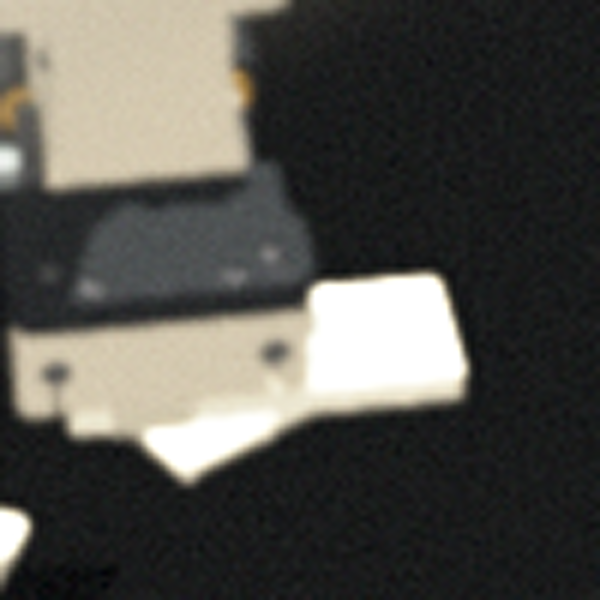

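>>> carry_out(xyz=[[0.43,0.92,0],[0.43,0.92,0],[0.43,0.92,0],[0.43,0.92,0],[0.43,0.92,0],[0.43,0.92,0],[0,0,0],[0,0,0]], dr=[[0,0,0],[0,0,0],[0,0,0],[0,0,0],[0,0,0],[0,0,0],[0,0,1],[0,0,0.03]])

```text
time: 14.0
tool_pos: [384.1, 209.2, 143.2]
tcp_rot: [-3.141, -0.001, 2.976]
contact_force: [-0.1, -0.2, -0.8]
grip_width: 41.2
```

>>> carry_out(xyz=[[0,0,0.4],[0,0,0.4],[0,0,0.33],[0,0,0],[0,0,0]], dr=[[0,0,0],[0,0,0],[0,0,0],[0,0,0],[0,0,0]])

```text
time: 14.62
tool_pos: [385.2, 208.3, 76.3]
tcp_rot: [3.141, 0.0, 2.973]
contact_force: [1.0, -0.7, -0.8]
grip_width: 41.3
```

```bash
python3 - <<'E'
from h import *
o=get_obs();print(o["tool_pos"],o["tcp_rot"],o["contact_force"])
c=capture("top");s=capture("side"); zoom(s,165,150,325,290,4.8,"pics/s7.png");zoom(c,170,255,280,385,4.6,"pics/t7.png")
E
```

```text
[385.24223885 208.2893432   76.30786027] [3.14132613e+00 4.13456833e-04 2.97312006e+00] [ 1.0180171  -0.66915301 -0.77868767]
```

View pics/s7.png

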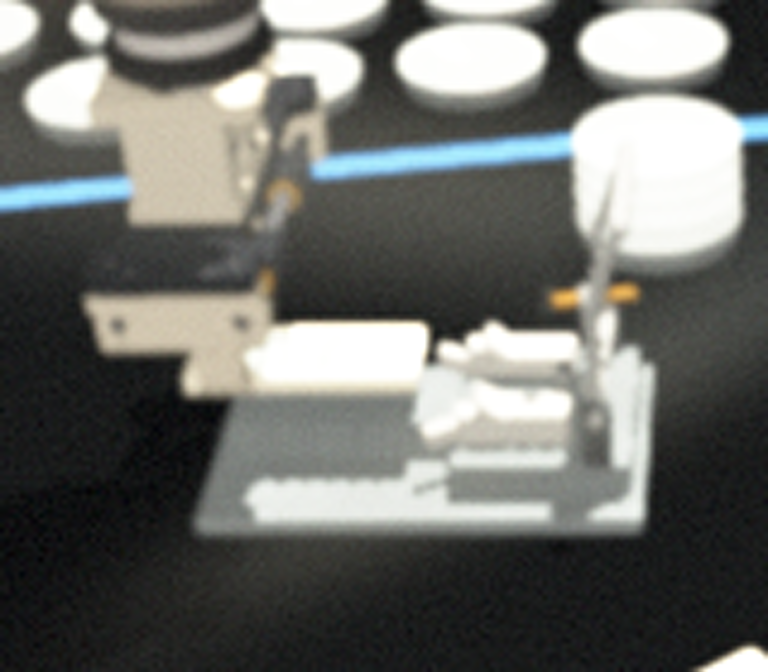

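View pics/t7.png

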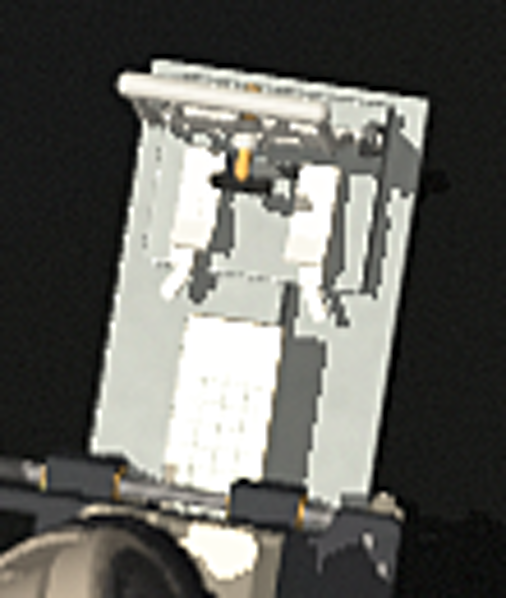

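```bash
python3 - <<'E'
from h import *
c=capture("top")
T=lambda p:(np.array(p,float)+.5)/4.6-.5+[170,255]
th=-.169;R=np.array([[np.cos(th),-np.sin(th)],[np.sin(th),np.cos(th)]]);t=np.array([482.3,192.9])
st=lambda W:((W[:,:2]-t)@R).round(1).tolist()
print("plate front",st(onz(c,T([(188,315),(283,323)]),62.5)))
print("plate side lower",st(onz(c,T([(176,400),(274,410)]),62.5)))
print("lips outer L/inner L, inner R/outer R",st(onz(c,T([(177,210),(218,215),(293,225),(336,232)]),47)))
print("tcp",((get_obs()["tool_pos"][:2]-t)@R))
k=6; cv2.imwrite("pics/t7z.png",cv2.resize(c["image"][280:365,195:265],None,fx=7,fy=7,interpolation=cv2.INTER_CUBIC))
E
```

```text
plate front [[-9.8, 19.9], [-7.1, -21.7]]
plate side lower [[-46.7, 19.2], [-44.6, -23.6]]
lips outer L/inner L, inner R/outer R [[32.8, 35.3], [33.3, 16.9], [33.9, -16.7], [33.6, -36.1]]
tcp [-98.32896745  -0.77877133]
```

View pics/t7z.png

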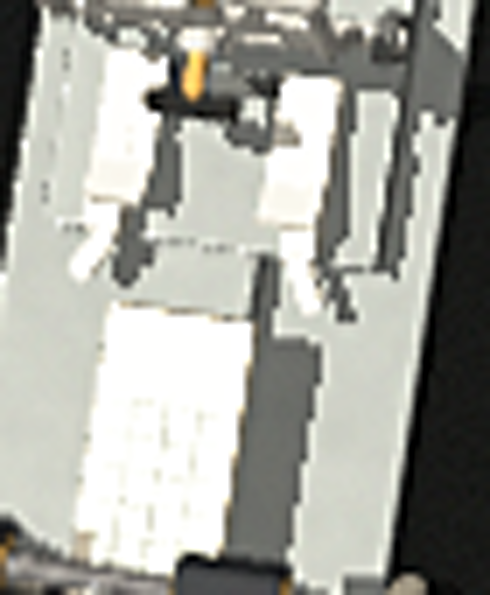

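```bash
python3 - <<'E'
from h import *
c=capture("top")
th=-.169;R=np.array([[np.cos(th),-np.sin(th)],[np.sin(th),np.cos(th)]]);t=np.array([482.3,192.9])
G=cv2.cvtColor(c["image"],cv2.COLOR_BGR2GRAY).astype(float)
print(G[335,200:245].astype(int))
L=[];Rr=[]
for v in range(327,357):
    r=G[v]; i=np.where(r[200:240]>=235)[0]+200; a,b=i[0],i[-1]
    f=lambda hi,lo,T:(hi-T)/(hi-lo)
    T=235
    L.append((a-(r[a]-T)/(r[a]-r[a-1]),v)); Rr.append((b+(r[b]-T)/(r[b]-r[b+1]),v))
for n,p in(("L",L),("R",Rr)):
    W=(onz(c,p,62.5)[:,:2]-t)@R
    vx,vy,x0,y0=cv2.fitLine(W.astype(np.float32),cv2.DIST_HUBER,0,.01,.01).ravel();print(n,vy/vx,x0,y0, (W[:,1]-(y0+vy/vx*(W[:,0]-x0))).std())
E
```

```text
[209 209 207 209 207 207 206 202 186 255 255 255 255 255 255 255 255 255
 255 255 255 255 255 255 255 255 255 255 255 255 105 102 108 112 108 108
 109 110 105 100 207 218 210 208 206]
L -0.007007425 -49.533443 20.545532 1.3949430861758796
R -0.0022846872 -41.321136 -20.818394 1.3860518329915543
```

>>> carry_out(xyz=[[0.03,0,0.15],[0,0,0.15],[0,0,0.04],[0,0,0],[0,0,0]], dr=[[0,0,0],[0,0,0],[0,0,0],[0,0,0],[0,0,0]])

```text
time: 15.45
tool_pos: [383.0, 209.0, 55.6]
tcp_rot: [3.141, 0.0, 2.973]
contact_force: [0.9, -0.6, -1.4]
grip_width: 41.6
```

>>> carry_out(xyz=[[0,0,0.015],[0,0,0],[0,0,0]], dr=[[0,0,0],[0,0,0],[0,0,0]])

```text
time: 15.82
tool_pos: [382.9, 209.0, 54.7]
tcp_rot: [3.141, 0.0, 2.973]
contact_force: [-0.3, -0.7, 0.7]
grip_width: 41.4
```

>>> carry_out(xyz=[[0,0,0.01],[0,0,0],[0,0,0]], dr=[[0,0,0],[0,0,0],[0,0,0]])

```text
time: 16.2
tool_pos: [382.9, 209.0, 54.0]
tcp_rot: [3.141, 0.0, 2.973]
contact_force: [-0.1, 0.5, -1.4]
grip_width: 41.7
```

>>> carry_out(xyz=[[0,0,0.01],[0,0,0],[0,0,0]], dr=[[0,0,0],[0,0,0],[0,0,0]])

```text
time: 16.58
tool_pos: [382.9, 209.0, 53.6]
tcp_rot: [3.141, 0.0, 2.973]
contact_force: [-2.3, -0.7, 5.1]
grip_width: 41.5
```

>>> carry_out(xyz=[[-0.1,0.01,-0.005],[-0.12,0,0],[-0.12,0,0],[0,0,0]], dr=[[0,0,0],[0,0,0],[0,0,0],[0,0,0]])

```text
time: 17.08
tool_pos: [404.1, 206.1, 53.7]
tcp_rot: [3.141, 0.001, 2.973]
contact_force: [-0.0, 0.0, 0.4]
grip_width: 42.0
```

>>> carry_out(xyz=[[-0.12,0,0],[-0.12,0,0],[-0.1,0,0],[0,0,0]], dr=[[0,0,0],[0,0,0],[0,0,0],[0,0,0]])

```text
time: 17.58
tool_pos: [423.9, 202.6, 53.7]
tcp_rot: [3.141, 0.001, 2.973]
contact_force: [-0.4, 0.1, 0.6]
grip_width: 41.6
```

```bash
python3 - <<'E'
from h import *
o=get_obs();print(o["tool_pos"],o["tcp_rot"],o["contact_force"],o["moment"])
s=capture("side"); zoom(s,165,150,325,290,4.8,"pics/s8.png")
c=capture("top");cv2.imwrite("pics/t8.png",cv2.resize(c["image"][270:365,185:275],None,fx=6,fy=6,interpolation=cv2.INTER_CUBIC))
E
```

```text
[423.86482919 202.63532531  53.66098011] [3.14129291e+00 6.63569539e-04 2.97272369e+00] [-0.4097234   0.07532105  0.61617889] [ 0.01244371 -0.11039658 -0.0180918 ]
```

View pics/s8.png

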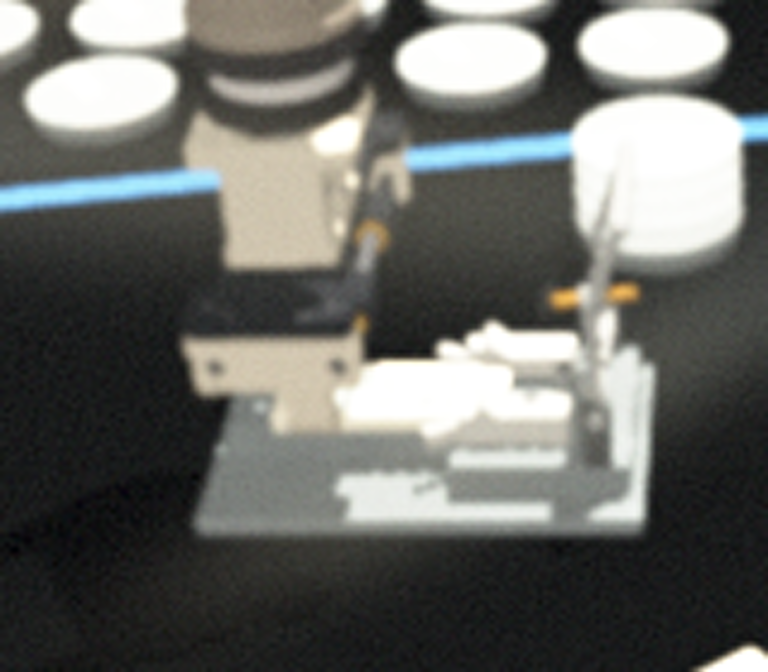

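View pics/t8.png

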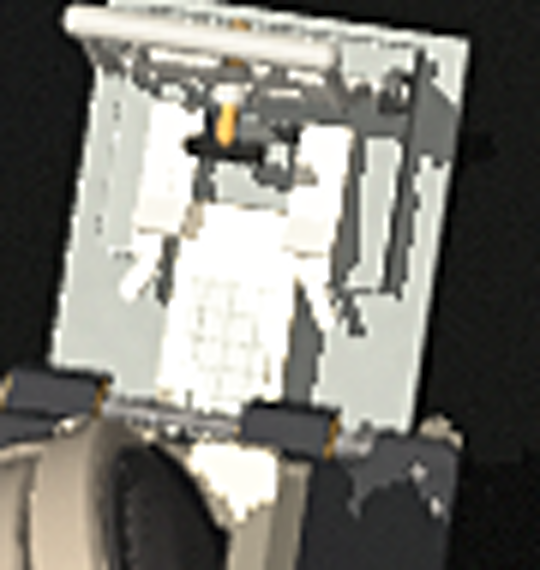

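>>> carry_out(xyz=[[-0.06,0,0],[-0.06,0,0],[-0.06,0,0],[-0.05,0,0],[0,0,0]], dr=[[0,0,0],[0,0,0],[0,0,0],[0,0,0],[0,0,0]])

```text
time: 18.3
tool_pos: [437.1, 200.3, 53.7]
tcp_rot: [3.141, 0.0, 2.973]
contact_force: [-0.0, 0.2, 0.2]
grip_width: 41.6
```

>>> carry_out(xyz=[[-0.016,0,0],[-0.016,0,0],[0,0,0]], dr=[[0,0,0],[0,0,0],[0,0,0]])

```text
time: 18.68
tool_pos: [438.8, 200.1, 53.7]
tcp_rot: [3.141, 0.0, 2.973]
contact_force: [-0.5, -0.2, -1.4]
grip_width: 41.3
```

>>> carry_out(xyz=[[-0.016,0,0],[0,0,0]], dr=[[0,0,0],[0,0,0]])

```text
time: 18.92
tool_pos: [439.7, 199.9, 53.7]
tcp_rot: [3.141, 0.0, 2.973]
contact_force: [-0.2, 0.8, 0.9]
grip_width: 41.6
```

>>> carry_out(xyz=[[-0.02,0,0],[0,0,0]], dr=[[0,0,0],[0,0,0]])

```text
time: 19.18
tool_pos: [441.0, 199.7, 53.7]
tcp_rot: [3.141, 0.0, 2.973]
contact_force: [-0.5, -0.7, -1.3]
grip_width: 41.4
```

>>> carry_out(xyz=[[-0.02,0,0],[0,0,0]], dr=[[0,0,0],[0,0,0]])

```text
time: 19.42
tool_pos: [442.1, 199.5, 53.7]
tcp_rot: [3.141, 0.0, 2.973]
contact_force: [0.3, 1.3, -0.7]
grip_width: 41.5
```

>>> carry_out(xyz=[[-0.018,0,0],[0,0,0]], dr=[[0,0,0],[0,0,0]])

```text
time: 19.68
tool_pos: [443.2, 199.4, 53.7]
tcp_rot: [3.141, 0.0, 2.973]
contact_force: [0.0, 0.2, -1.1]
grip_width: 41.8
```

>>> carry_out(xyz=[[-0.018,0,0],[0,0,0]], dr=[[0,0,0],[0,0,0]])

```text
time: 19.92
tool_pos: [444.3, 199.2, 53.7]
tcp_rot: [3.141, 0.0, 2.973]
contact_force: [-0.5, -0.4, -0.4]
grip_width: 41.8
```

>>> carry_out(xyz=[[-0.018,0,0],[0,0,0]], dr=[[0,0,0],[0,0,0]])

```text
time: 20.18
tool_pos: [445.3, 199.0, 53.7]
tcp_rot: [3.141, 0.0, 2.973]
contact_force: [0.3, 0.5, -0.4]
grip_width: 41.7
```

>>> carry_out(xyz=[[-0.018,0,0],[0,0,0]], dr=[[0,0,0],[0,0,0]])

```text
time: 20.42
tool_pos: [446.4, 198.8, 53.7]
tcp_rot: [3.141, 0.0, 2.973]
contact_force: [-0.2, 0.0, -0.9]
grip_width: 41.6
```

>>> carry_out(xyz=[[-0.018,0,0],[0,0,0]], dr=[[0,0,0],[0,0,0]])

```text
time: 20.68
tool_pos: [447.1, 198.6, 53.7]
tcp_rot: [-3.142, -0.0, 2.973]
contact_force: [-2.1, 1.1, -0.1]
grip_width: 41.1
```

>>> carry_out(xyz=[[-0.006,0,0],[0,0,0]], dr=[[0,0,0],[0,0,0]])

```text
time: 20.92
tool_pos: [447.2, 198.6, 53.7]
tcp_rot: [-3.141, -0.001, 2.973]
contact_force: [-4.5, 1.1, 1.3]
grip_width: 41.8
```

>>> carry_out(xyz=[[0,0,0],[0,0,0]], dr=[[0,0,0],[0,0,0]])

```text
time: 21.18
tool_pos: [447.2, 198.6, 53.7]
tcp_rot: [-3.141, -0.001, 2.973]
contact_force: [-6.0, 2.0, 3.0]
grip_width: 41.6
```

>>> carry_out(xyz=[[0,0,0],[0,0,0],[0,0,0],[0,0,0]], dr=[[0,0,0],[0,0,0],[0,0,0],[0,0,0]], gripper=0.3)

```text
time: 21.68
tool_pos: [447.9, 198.5, 53.8]
tcp_rot: [3.141, 0.0, 2.973]
contact_force: [-0.2, -0.1, -0.6]
grip_width: 59.7
```

>>> carry_out(xyz=[[0,0,-0.3],[0,0,-0.6],[0,0,-0.8],[0,0,-0.8],[0.5,0,-0.5],[0,0,0]], dr=[[0,0,0],[0,0,0],[0,0,0],[0,0,0],[0,0,0],[0,0,0]])

```text
time: 22.42
tool_pos: [417.9, 204.1, 236.0]
tcp_rot: [3.139, 0.004, 2.974]
contact_force: [0.2, -1.1, 0.2]
grip_width: 59.4
```

```bash
python3 - <<'E'
from h import *
o=get_obs();print(o["tool_pos"],o["tcp_rot"],o["contact_force"],o["joint_positions"])
s=capture("side"); zoom(s,165,150,325,290,4.8,"pics/s9.png")
c=capture("top");cv2.imwrite("pics/t9.png",cv2.resize(c["image"][270:380,185:275],None,fx=5,fy=5,interpolation=cv2.INTER_CUBIC))
E
```

```text
[417.94089331 204.06693054 235.96849348] [3.13938832 0.00416985 2.97410792] [ 0.16479871 -1.10364346  0.21950255] [ 2.89113560e-01  2.41786080e-01  1.70408084e+00  1.50789784e-04
  1.19101118e+00 -1.11425820e+00]
```

View pics/s9.png

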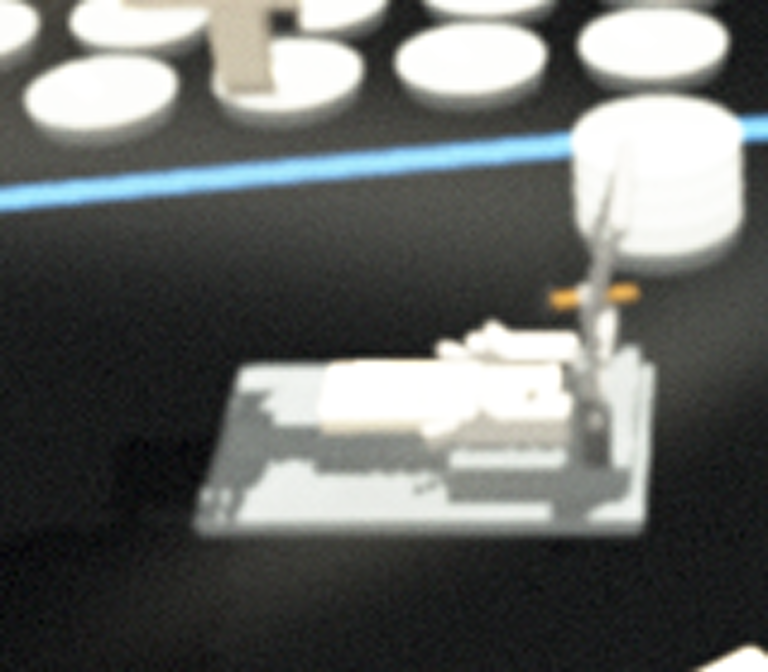

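View pics/t9.png

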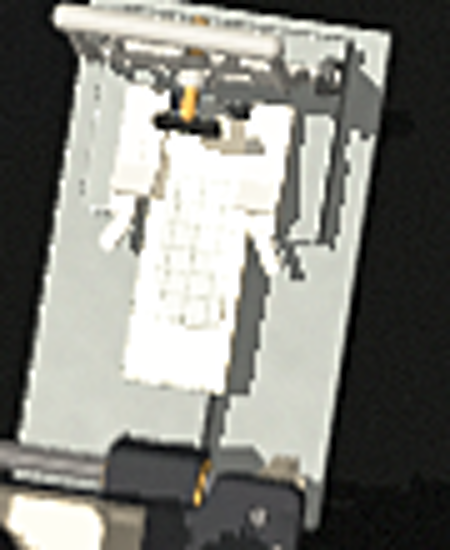

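>>> carry_out(xyz=[[0,0,0],[0,0,0],[0,0,0],[0,0,0],[0,0,0],[0,0,0],[0,0,0],[0,0,0]], dr=[[0,0,1],[0,0,1],[0,0,1],[0,0,1],[0,0,1],[0,0,1],[0,0,1],[0,0,1]], gripper=0)

```text
time: 23.52
tool_pos: [418.3, 203.2, 232.0]
tcp_rot: [-3.139, 0.0, 1.851]
contact_force: [-0.4, -0.1, -0.0]
grip_width: 46.1
```

>>> carry_out(xyz=[[0,0,0],[0,0,0],[0,0,0],[0,0,0],[0,0,0],[0,0,0]], dr=[[0,0,1],[0,0,1],[0,0,1],[0,0,0.25],[0,0,0],[0,0,0]])

```text
time: 24.28
tool_pos: [418.1, 203.5, 233.3]
tcp_rot: [-3.141, 0.0, 1.404]
contact_force: [0.5, -0.6, -0.3]
grip_width: 46.0
```

```bash
python3 - <<'E'
from h import *
o=get_obs();p=o["tool_pos"];y=o["tcp_rot"][2];print(p,o["tcp_rot"])
d=np.array([569.4,177.2])-p[:2]
print((d@[np.cos(y),np.sin(y)])/60,(d@[np.sin(y),-np.cos(y)])/60)
c=capture("top")
print("bar top-view at z149:",onz(c,[(185+55/5,270+15/5),(185+282/5,270+47/5)],149).round(1).tolist())
E
```

```text
[418.14547229 203.49727644 233.33691002] [-3.14103548e+00  2.37500503e-04  1.40378851e+00]
-0.013132767035874165 2.5586920491900527
bar top-view at z149: [[577.2, 220.0, 149.0], [563.7, 136.6, 149.0]]
```

>>> carry_out(xyz=[[0,0.64,0],[0,0.64,0],[0,0.64,0],[0,0.64,0],[0,0,0],[0,0,0]], dr=[[0,0,0],[0,0,0],[0,0,0],[0,0,0],[0,0,0],[0,0,0]])

```text
time: 25.08
tool_pos: [568.8, 177.9, 233.3]
tcp_rot: [-3.14, 0.0, 1.403]
contact_force: [0.0, 0.7, 0.2]
grip_width: 45.5
```

>>> carry_out(xyz=[[0,0,0.5],[0,0,0.5],[0,0,0.35],[0,0,0],[0,0,0]], dr=[[0,0,0],[0,0,0],[0,0,0],[0,0,0],[0,0,0]])

```text
time: 25.7
tool_pos: [569.6, 178.2, 154.0]
tcp_rot: [3.14, -0.001, 1.403]
contact_force: [0.6, -0.9, -0.2]
grip_width: 46.2
```

```bash
python3 - <<'E'
from h import *
s=capture("side"); zoom(s,175,100,335,270,4.5,"pics/s10.png");print(get_obs()["tool_pos"])
E
```

```text
[569.84809217 178.15946825 154.23158124]
```

View pics/s10.png

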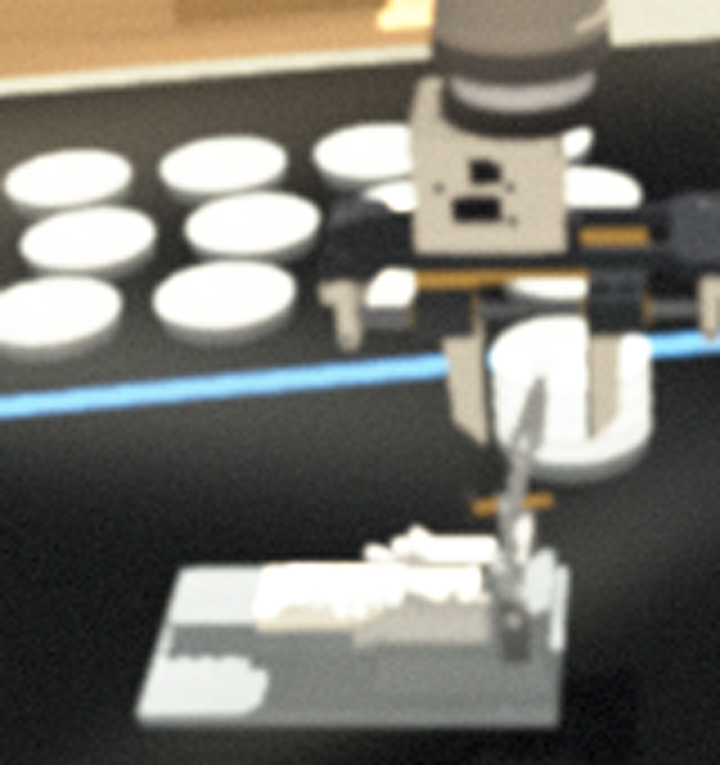

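>>> carry_out(xyz=[[0,0,0.02],[0,0,0],[0,0,0],[0,0,0],[0,0,0]], dr=[[0,0,0],[0,0,0],[0,0,0],[0,0,0],[0,0,0]], gripper=-1)

```text
time: 26.38
tool_pos: [569.7, 177.8, 151.6]
tcp_rot: [3.141, -0.0, 1.402]
contact_force: [0.5, -0.2, 0.5]
grip_width: 8.9
```

```bash
python3 - <<'E'
import numpy as np
f=lambda a:np.array([-np.cos(a+.265),np.sin(a+.265)])*95.3
A=[1.45,1.35,1.25,1.15,1.05,.95,.85,.75,.65,.55,.5,.45,.4,.38,.36,.34,.32,.3,.28,.26,.24,.22,.2,.18,.16,.14,.12]
p0=f(1.45)
for a,b in zip(A,A[1:]):
    d=(f(b)-f(a))/60; q=f(b)-p0; print(b,"y %.3f z %.3f"%(d[0],-d[1]), "tcp x %.1f y %.1f z %.1f"%(569.7+q[0]*.986,177.8-q[0]*.168,151.8+q[1]))
E
```

```text
1.35 y -0.158 z -0.015 tcp x 560.3 y 179.4 z 152.7
1.25 y -0.159 z 0.001 tcp x 551.0 y 181.0 z 152.6
1.15 y -0.158 z 0.017 tcp x 541.6 y 182.6 z 151.6
1.05 y -0.155 z 0.032 tcp x 532.4 y 184.2 z 149.7
0.95 y -0.151 z 0.048 tcp x 523.5 y 185.7 z 146.8
0.85 y -0.146 z 0.063 tcp x 514.8 y 187.1 z 143.1
0.75 y -0.139 z 0.077 tcp x 506.6 y 188.5 z 138.4
0.65 y -0.131 z 0.090 tcp x 498.9 y 189.9 z 133.0
0.55 y -0.121 z 0.103 tcp x 491.7 y 191.1 z 126.8
0.5 y -0.056 z 0.056 tcp x 488.4 y 191.7 z 123.5
0.45 y -0.054 z 0.059 tcp x 485.2 y 192.2 z 120.0
0.4 y -0.051 z 0.061 tcp x 482.3 y 192.7 z 116.3
0.38 y -0.019 z 0.025 tcp x 481.1 y 192.9 z 114.8
0.36 y -0.019 z 0.026 tcp x 480.0 y 193.1 z 113.2
0.34 y -0.018 z 0.026 tcp x 478.9 y 193.3 z 111.7
0.32 y -0.018 z 0.026 tcp x 477.9 y 193.4 z 110.1
0.3 y -0.017 z 0.027 tcp x 476.8 y 193.6 z 108.5
0.28 y -0.017 z 0.027 tcp x 475.8 y 193.8 z 106.9
0.26 y -0.016 z 0.027 tcp x 474.9 y 194.0 z 105.3
0.24 y -0.016 z 0.028 tcp x 474.0 y 194.1 z 103.6
0.22 y -0.015 z 0.028 tcp x 473.1 y 194.3 z 101.9
0.2 y -0.015 z 0.028 tcp x 472.2 y 194.4 z 100.2
0.18 y -0.014 z 0.029 tcp x 471.4 y 194.6 z 98.5
0.16 y -0.013 z 0.029 tcp x 470.6 y 194.7 z 96.8
0.14 y -0.013 z 0.029 tcp x 469.8 y 194.8 z 95.0
0.12 y -0.012 z 0.029 tcp x 469.1 y 194.9 z 93.3
```

>>> carry_out(xyz=[[0,-0.158,-0.015],[0,-0.159,0.001],[0,-0.158,0.017],[0,-0.155,0.032],[0,0,0]], dr=[[0,0,0],[0,0,0],[0,0,0],[0,0,0],[0,0,0]])

```text
time: 27.0
tool_pos: [533.5, 184.2, 150.9]
tcp_rot: [3.137, -0.001, 1.402]
contact_force: [3.2, -1.8, 6.7]
grip_width: 9.1
```

>>> carry_out(xyz=[[0,-0.151,0.048],[0,-0.146,0.063],[0,-0.139,0.077],[0,-0.131,0.09],[0,0,0]], dr=[[0,0,0],[0,0,0],[0,0,0],[0,0,0],[0,0,0]])

```text
time: 27.62
tool_pos: [497.2, 190.3, 131.7]
tcp_rot: [-3.138, 0.0, 1.403]
contact_force: [1.1, 2.8, -0.0]
grip_width: 8.7
```

>>> carry_out(xyz=[[0,-0.121,0.103],[0,-0.056,0.056],[0,-0.054,0.059],[0,0,0],[0,0,0]], dr=[[0,0,0],[0,0,0],[0,0,0],[0,0,0],[0,0,0]])

```text
time: 28.25
tool_pos: [484.8, 192.3, 119.5]
tcp_rot: [-3.141, -0.0, 1.402]
contact_force: [0.3, 5.0, -1.6]
grip_width: 9.0
```

>>> carry_out(xyz=[[0,-0.051,0.061],[0,0,0],[0,0,0]], dr=[[0,0,0],[0,0,0],[0,0,0]])

```text
time: 28.62
tool_pos: [481.9, 192.8, 115.8]
tcp_rot: [-3.142, -0.0, 1.402]
contact_force: [2.0, 3.4, -2.2]
grip_width: 8.6
```

>>> carry_out(xyz=[[0,-0.019,0.025],[0,-0.019,0.026],[0,0,0],[0,0,0]], dr=[[0,0,0],[0,0,0],[0,0,0],[0,0,0]])

```text
time: 29.12
tool_pos: [479.5, 193.2, 112.7]
tcp_rot: [-3.141, -0.0, 1.402]
contact_force: [1.6, 4.6, -2.0]
grip_width: 8.5
```

>>> carry_out(xyz=[[0,-0.018,0.026],[0,0,0],[0,0,0]], dr=[[0,0,0],[0,0,0],[0,0,0]])

```text
time: 29.5
tool_pos: [478.4, 193.4, 111.1]
tcp_rot: [-3.141, -0.0, 1.402]
contact_force: [0.3, 5.4, -2.0]
grip_width: 9.1
```

>>> carry_out(xyz=[[0,-0.018,0.026],[0,0,0],[0,0,0]], dr=[[0,0,0],[0,0,0],[0,0,0]])

```text
time: 29.88
tool_pos: [477.3, 193.6, 109.5]
tcp_rot: [-3.141, -0.0, 1.402]
contact_force: [-0.2, 4.9, -2.1]
grip_width: 9.0
```

>>> carry_out(xyz=[[0,-0.009,0.013],[0,0,0],[0,0,0]], dr=[[0,0,0],[0,0,0],[0,0,0]])

```text
time: 30.25
tool_pos: [476.8, 193.7, 108.7]
tcp_rot: [-3.141, -0.0, 1.402]
contact_force: [-0.4, 6.2, -2.1]
grip_width: 9.1
```

>>> carry_out(xyz=[[0,-0.009,0.013],[0,0,0],[0,0,0]], dr=[[0,0,0],[0,0,0],[0,0,0]])

```text
time: 30.62
tool_pos: [476.3, 193.8, 107.9]
tcp_rot: [-3.141, -0.0, 1.402]
contact_force: [0.4, 4.6, -2.3]
grip_width: 9.1
```

>>> carry_out(xyz=[[0,-0.006,0.01],[0,0,0]], dr=[[0,0,0],[0,0,0]])

```text
time: 30.88
tool_pos: [475.9, 193.8, 107.3]
tcp_rot: [-3.141, -0.0, 1.402]
contact_force: [0.5, 6.5, -2.5]
grip_width: 9.1
```

>>> carry_out(xyz=[[0,-0.006,0.01],[0,0,0]], dr=[[0,0,0],[0,0,0]])

```text
time: 31.12
tool_pos: [475.5, 193.8, 106.8]
tcp_rot: [-3.141, -0.0, 1.402]
contact_force: [-0.4, 5.2, -2.8]
grip_width: 9.0
```

>>> carry_out(xyz=[[0,-0.006,0.01],[0,0,0]], dr=[[0,0,0],[0,0,0]])

```text
time: 31.38
tool_pos: [475.1, 193.9, 106.1]
tcp_rot: [-3.141, -0.0, 1.402]
contact_force: [1.1, 5.7, -1.8]
grip_width: 8.8
```

>>> carry_out(xyz=[[0,-0.006,0.01],[0,0,0]], dr=[[0,0,0],[0,0,0]])

```text
time: 31.62
tool_pos: [474.8, 194.0, 105.5]
tcp_rot: [-3.141, -0.0, 1.402]
contact_force: [0.2, 5.9, -3.1]
grip_width: 8.9
```

>>> carry_out(xyz=[[0,-0.005,0.009],[0,0,0]], dr=[[0,0,0],[0,0,0]])

```text
time: 31.88
tool_pos: [474.5, 194.0, 105.0]
tcp_rot: [-3.141, -0.0, 1.402]
contact_force: [-1.2, 6.1, -1.3]
grip_width: 8.7
```

>>> carry_out(xyz=[[0,-0.005,0.009],[0,0,0]], dr=[[0,0,0],[0,0,0]])

```text
time: 32.12
tool_pos: [474.1, 194.1, 104.4]
tcp_rot: [-3.141, -0.0, 1.402]
contact_force: [-0.2, 5.5, -1.8]
grip_width: 8.6
```

>>> carry_out(xyz=[[0,-0.005,0.009],[0,0,0]], dr=[[0,0,0],[0,0,0]])

```text
time: 32.38
tool_pos: [473.8, 194.2, 103.9]
tcp_rot: [-3.141, -0.0, 1.402]
contact_force: [0.4, 5.7, -1.7]
grip_width: 9.2
```

>>> carry_out(xyz=[[0,-0.005,0.009],[0,0,0]], dr=[[0,0,0],[0,0,0]])

```text
time: 32.62
tool_pos: [473.7, 194.2, 103.6]
tcp_rot: [-3.141, -0.0, 1.402]
contact_force: [0.1, 5.8, -0.6]
grip_width: 9.2
```

>>> carry_out(xyz=[[0,-0.003,0.005],[0,0,0]], dr=[[0,0,0],[0,0,0]])

```text
time: 32.88
tool_pos: [473.6, 194.2, 103.5]
tcp_rot: [-3.142, -0.0, 1.402]
contact_force: [-1.2, 5.1, 1.3]
grip_width: 8.6
```

>>> carry_out(xyz=[[0,-0.001,0.002],[0,0,0],[0,0,0],[0,0,0]], dr=[[0,0,0],[0,0,0],[0,0,0],[0,0,0]])

```text
time: 33.38
tool_pos: [473.6, 194.2, 103.5]
tcp_rot: [3.142, -0.0, 1.402]
contact_force: [-1.1, 5.6, 1.6]
grip_width: 9.2
```

```bash
python3 - <<'E'
from h import *
s=capture("side"); zoom(s,175,130,335,270,4.8,"pics/s11.png");o=get_obs();print(o["contact_force"],o["tool_pos"])
E
```

```text
[-1.20666512  4.96012063  3.07079208] [473.57174722 194.2366629  103.46945179]
```

View pics/s11.png

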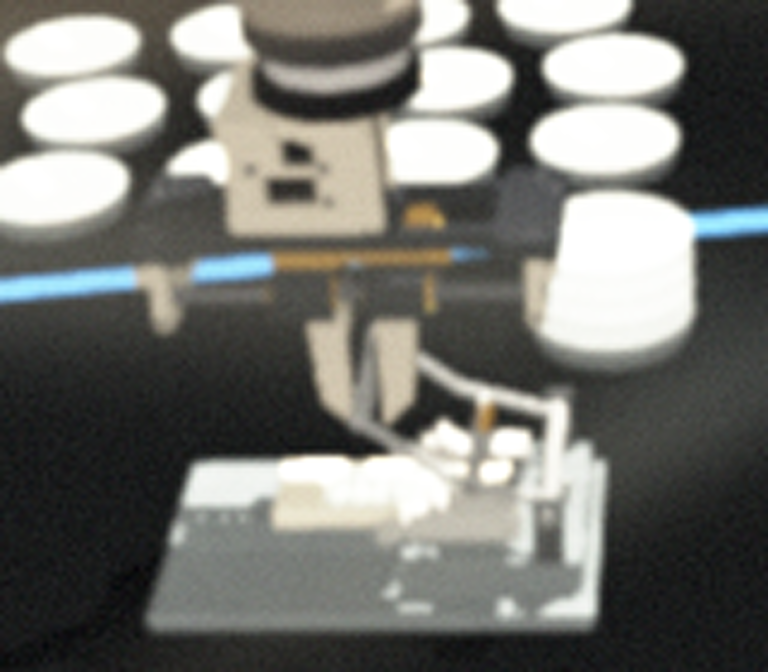

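>>> carry_out(xyz=[[0,0,0],[0,0,0],[0,0,0],[0,0,0]], dr=[[0,0,0],[0,0,0],[0,0,0],[0,0,0]], gripper=0)

```text
time: 33.92
tool_pos: [473.8, 193.9, 103.2]
tcp_rot: [-3.141, 0.0, 1.402]
contact_force: [0.1, -0.2, -0.5]
grip_width: 43.7
```

>>> carry_out(xyz=[[0,0,-0.3],[0,0,-0.6],[0,0,-0.6],[0,-0.8,-0.5],[0,-0.8,0],[0,0,0],[0,0,0]], dr=[[0,0,0],[0,0,0],[0,0,0],[0,0,0],[0,0,0],[0,0,0],[0,0,0]])

```text
time: 34.8
tool_pos: [379.7, 210.3, 223.6]
tcp_rot: [3.14, -0.0, 1.403]
contact_force: [0.3, -0.1, -0.1]
grip_width: 45.8
```

```bash
python3 - <<'E'
from h import *
s=capture("side"); zoom(s,175,130,335,270,4.8,"pics/s12.png");o=get_obs();print(o["contact_force"],o["tool_pos"])
c=capture("top");cv2.imwrite("pics/t12.png",cv2.resize(c["image"][260:380,180:280],None,fx=5,fy=5,interpolation=cv2.INTER_CUBIC))
E
```

```text
[-0.43030453 -1.14228423  0.13468183] [380.00169851 210.17280566 223.33751553]
```

View pics/s12.png

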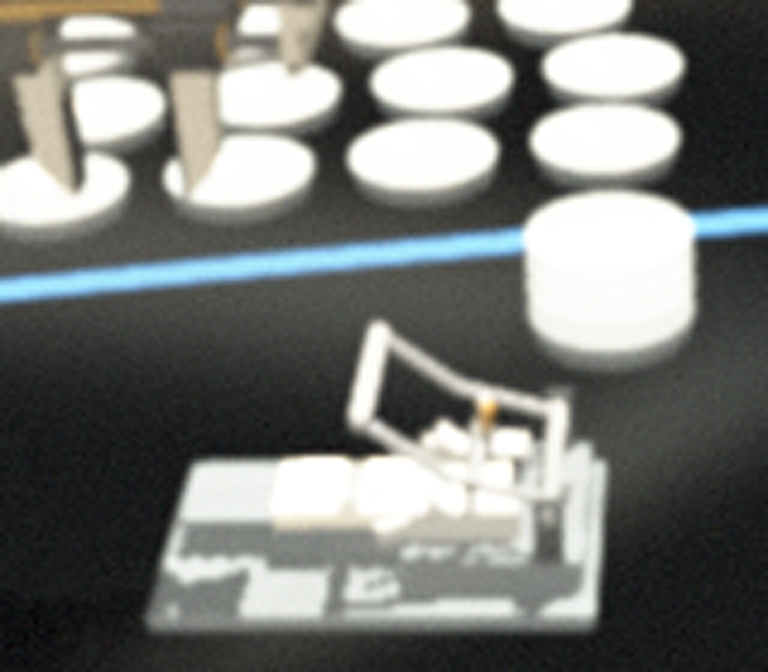

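View pics/t12.png

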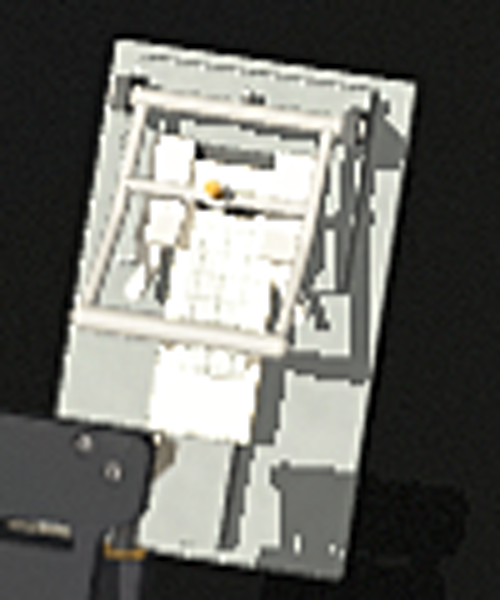

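```bash
python3 - <<'E'
from h import *
c=capture("top")
th=-.169;R=np.array([[np.cos(th),-np.sin(th)],[np.sin(th),np.cos(th)]]);t=np.array([482.3,192.9])
T=lambda p,k,o:(np.array(p,float)+.5)/k-.5+o
print("now",(onz(c,T([(150,427),(250,443)],5,[180,260]),40)[:,:2]-t)@R)
print("t9",(onz(c,T([(124,380),(224,393)],5,[185,270]),40)[:,:2]-t)@R)
E
python3 -c "
from plant import *;close_job()"
```

```text
now [[-57.18158422  19.30707532]
 [-57.46329096 -22.21855041]]
t9 [[-58.43866859  19.5192515 ]
 [-57.52426556 -21.81380585]]
the job is handed in; nothing more can be done
```

The counting plate is loaded and clamped under the clip, and the job was handed in at about 35 s of the 72 s allowed. The hand-in gives no verdict, so the points below are my own readings.

- **Clip up:** I lifted the bar along its arc to about 1.35 rad and let go. The picture afterwards showed the clip standing up by itself.
- **Plate home:** I slid the largest plate in under the lips in steps of about 1 mm. I felt the stop at about stage x 52 mm and the force there peaked at about 6 N, against the 20 N limit.
- **Clip down:** I guided the bar down in steps of about 0.5 mm. The vertical force at the bar changed from about -2 N to between +1.5 and +3 N at about 0.235 rad, which I took as the foot resting on the plate, and only then let go.
- **Last check:** The clip stands on the plate and the gripper is clear of everything. The plate's rear edge measured stage x about -57.3 mm, which agrees with the stop found by feel. Its sides measured at about +19.3 and -22.2 mm, so it sits about 1.5 mm off the middle line, within the 4 mm allowed.
- **Dishes and jar:** The arm was never near them. I did not measure their positions again at the end.

**Disagreements:** The two cameras differed by about 4 mm on where the stage lies sideways. I relied on the top camera, which had agreed with the known position of the gripped plate to about 0.3 mm. There was also a steady sideways force of about 5 N while I lowered the clip, and it disappeared when I let go.

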